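Lift the yellow setting gauge out of its bored sleeve with the hook

ROBOT

A 7-joint arm with a two-finger parallel gripper is mounted at the origin on the work surface. World frame = base frame: x ahead of the robot, y to its left, z up, the work surface at z = 0. Lengths are in m, angles in rad, forces in N, time in s.
With the tool pointing down it reaches from about 0.4 to 0.875 m from the base axis. Payload 19.3 kg.
Tool frame: the origin (TCP) lies midway between the tips of the shut fingers; the grasp point (between the pads) lies 19 mm behind it; z points along the fingers, y is the line along which they close (so a half turn about z gives the same grasp; the last joint's range is limited). The gripper opens to 85 mm and grips with 20 to 120 N. Pads are 22 mm wide; open, the fingers measure 114 mm over their backs; the gripper's body (76 mm by 85 mm) begins 54 mm behind the grasp point. The pads swing forward as they close: fully open they stand 13 mm farther back than shut.
Start: joints at [-1.4, 0.521, -0.036, 1.599, 0.021, 1.021, -0.113], TCP at [0.149, 0.607, 0.231] pointing down, gripper open.
Joint ranges: [-2.91, 2.91], [-0.3, 2.13], [-1.5, 1.42], [0.17, 2.43], [-1.26, 4.41], [0.16, 1.93], [-2.52, 2.52]. Speed limits (rad/s): [1.89, 1.89, 2.39, 2.39, 3.01, 3.01, 3.01].

INTERFACE

Orientations are given as [roll, pitch, yaw] about the fixed x, y, z axes, in that order (R = Rz(yaw) Ry(pitch) Rx(roll)).
In Python, from workcell import * gives the robot as it stands. The module is installed in compiled form; this text tells all that it offers.
- The arm moves only by the tool play_rows, never from a script. Its argument "deltas" is a list of rows, each a list of 7 numbers: the shift along the tool's x, y, z in units of 500 mm (1.0 is 500 mm), then the turn, a rotation vector about the tool's x, y, z in units of 120 degrees (1.0 is 120 degrees), then the closure, from 0 (fully open) to 1 (shut). A call has 1 to 10 rows; each row is the pose to reach, as a shift and turn from the pose commanded when the call began, along the tool's axes at that moment; what a row does not reach only later rows make up. A row lasts 1/10 s, in which the tool goes at most 50 mm and 8.59 degrees, less where a joint would pass 70% of its speed; a pose out of reach is approached as far as the arm can. A call with a number of a shift or a turn outside -1 to 1 is refused whole. A call with a gripper value outside its range is refused whole. The fingers move at their own pace and stop on an object; "newtons" is the grip in N (left out, the last holds). Time passes only in rows, so rows that repeat a pose let the fingers close. It gives the time, the measured TCP pose, the force, the opening and the grip force at its end, in the units of the state.
- observe(): the state, without advancing time (a new reading comes with each control period).
- grab_frame(name): name is "scene" or "top" or "wrist"; returns the picture (384x512x3 uint8, red, green, blue); there is no depth.
- get_calibration(name): a dict with "fovy" (degrees; the focal length in pixels is half the picture's height over the tangent of half this angle, whatever the lens; pixels are square), "cx", "cy" (the principal point, pixels), "xyz" and "rotation" of the camera in the world. Camera axes: x right, y down, z forward; pixel columns grow to the right and rows downward; lengths in m; the calibration is good to about 2 mm. A picture is of the moment at which its call begins: read the wrist's pose just before it. get_calibration takes no time and is no camera call; for the wrist camera it gives the pose at the moment of the call.
- job_done(): hands the job in; it is judged then, once.
The state is a dict: "clock": time; "qpos": joint angles; "qd": joint speeds; "joint_efforts": joint torques, N m; "position": TCP position; "tool_rot": TCP orientation; "force": force on the tool from outside, world axes, zero at the start; "moment": the same for the moment, N m; "grip_width": finger opening in m; "finger_force": force on a finger pad.
Only numpy, scipy, OpenCV 4.12 (cv2) and the standard library are available. Lean on these libraries where they do the work, as an engineer would, in place of code of your own. Each camera call takes 0.05 s, during which the arm holds its last target. There are 200 camera calls.

TASK

Take the orange-handled hook from its blue stand and use it to draw the gauge with the yellow bail out of the deep sleeve, without touching the gauge with the gripper or the arm. Set it down gently, standing upright inside the wooden tray, unhook it, and hang the hook back in its stand.

Things in the scene. Friction and masses are not known exactly. Their poses are not given: they have to be found in the camera images.
- gauge: Gauge, 0.35 kg: steel disc 72 mm across, 16 thick, black top, with a yellow wire bail. It stands on the bore floor (10 mm above the bench) of a fixed steel sleeve, within 2 mm of the bore axis: outside 104 mm, bore 88, mouth 105 above the bench. The twin sleeve beside it, 120 mm off or more, holds a blue-bailed gauge: not wanted. Origin: centre of the disc's underside, z up.
- bail (a point): Underside of the crown of the gauge's yellow bail, 54 mm above the disc's underside, on its axis; axes as the gauge's. The bail, a rigid arch of 4 mm wire, stands in the y-z plane: its opening is 34 mm wide (y), 38 mm high at the crown and 27 at the sides. The hook passes through along x, from either side. Starts with x within 30 degrees of world x.
- hook: Hook tool, 0.15 kg. Origin: centre of the underside of its black guard (90 mm disc, z 0 to 6 mm); z up. Orange handle above: 30 mm in x, 22 in y (grip across y), z 6 to 61. Below: 6 mm shank on the z axis, lowest point z -93. At its foot the hook points along +x, its tip ending at x 24, z -77. It hangs in the stand, guard on the rim, hook inside, x within 30 degrees of world x.
- hook_seat (a point): Where a bail hangs on the hook: top of the level bar at the hook's foot, 8 mm ahead of the shank's axis (hook x) and 87 mm below the guard's underside; axes as the hook's. The bar, 6 mm thick, is level to 12 mm from the shank axis, then slopes up to the tip.
- stand: The hook's stand: a blue upright pot fixed to the bench, 82 mm outside, 74 mm inside, rim 105 mm above the bench, inner floor at 6 mm. Origin: centre of its underside; z up.
- tray: Shallow square wooden tray with a grey lining, fixed to the bench: 150 by 150 mm, 134 mm inside, walls 8 mm thick, rim 20 mm and lined inner floor 8 mm above the bench. Origin: centre of its underside; x and y along its sides, z up.
Not all that is in view belongs to the job. Leave any green or turquoise look-alike of the gauge alone.

How it is judged:
By the outcome, as a careful person would: the job done as asked, in the order asked, and still so for the second after the job is handed in, with the robot touching nothing.
It also fails if it takes over 58 s, if anything falls off the work surface, if the arm or the gripper's body presses on something with over 40 N, if the wrist force passes 120 N, or if a joint passes its speed limit or range.

## Working session

There is one attempt and no reset: what is moved stays moved. The work goes in short steps, Python scripts to look and compute and a tool call to move; the robot and the scene stay as the last step left them, time stands still between calls to the robot, and variables do not carry over. Pictures are saved under pics/ and viewed, at most 13 in all, crops included, and the job is handed in when it is done.

Besides the shell and the picture viewer there is one more tool, called by a JSON object that holds its "fn" and its "kwargs", one argument or row to a line. play_rows: Moves the arm, as the interface text tells. Its arguments: {"type":"object","properties":{"deltas":{"type":"array"},"newtons":{"type":"number"}},"required":["deltas"]}

```bash
mkdir -p pics
python3 - <<'E'
from workcell import *
import cv2,numpy as np
for n in("scene","top"):
    c=get_calibration(n);print(n,c)
    cv2.imwrite(f"pics/{n}0.png",grab_frame(n)[:,:,::-1])
a=cv2.imread("pics/scene0.png");b=cv2.imread("pics/top0.png")
print(observe())
E
```

```text
scene {'fovy': 47.91402630295673, 'cx': 255.97369281931088, 'cy': 188.20452207651692, 'xyz': array([0.8435907 , 0.55772548, 0.81234512]), 'rotation': array([-2.40602313, -0.01937305,  2.70069681])}
top {'fovy': 44.44619650970682, 'cx': 253.17208022996954, 'cy': 189.38369129160648, 'xyz': array([ 0.48256743, -0.00555636,  1.07160271]), 'rotation': array([-3.09172743, -0.01979588, -1.53896419])}
{'clock': 0.1, 'qpos': array([-1.40022924,  0.52193896, -0.03630649,  1.59992851,  0.02118732,
        1.02109768, -0.1127652 ]), 'qd': array([-0.00024698, -0.00049031, -0.00111552, -0.00255419,  0.00205402,
        0.00177092, -0.00010113]), 'joint_efforts': array([ 4.95731030e-03, -9.28454018e+01,  1.98415719e+00, -3.70529079e+01,
        1.80907035e-02,  5.25491982e-03,  3.55527085e-06]), 'position': array([0.14900107, 0.60668065, 0.2308012 ]), 'tool_rot': array([-3.14060698e+00,  6.80454612e-05,  2.90082423e+00]), 'force': array([0.29518392, 0.35369588, 0.0710854 ]), 'moment': array([0.04692181, 0.00651811, 0.00821233]), 'finger_force': 0.0, 'grip_width': 0.08540649508134814}
```

View pics/top0.png

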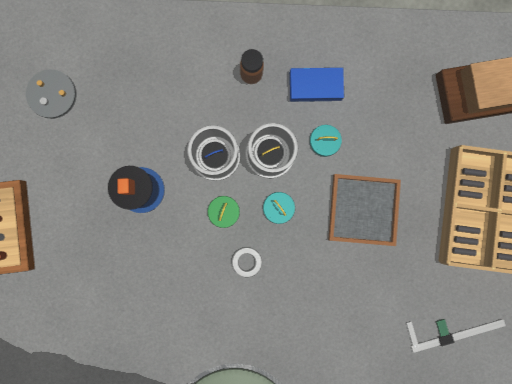

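View pics/scene0.png

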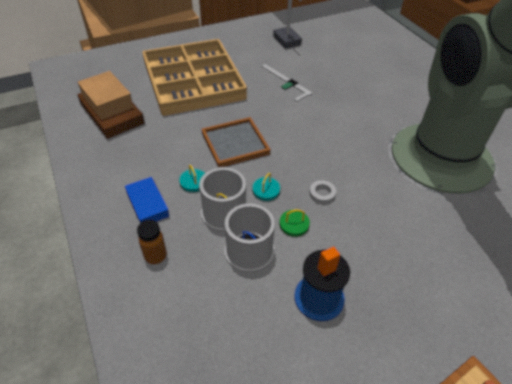

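The top view shows the hook and stand at about (130,188), two sleeves at (213,153) with the blue bail and (271,151) with the yellow one, and the tray at (365,210). The green disc (223,212) and turquoise discs (326,140) and (279,208) are decoys outside the sleeves. The target is the gauge at (271,151), because it is the yellow bail inside a sleeve. I'll confirm that in a crop.

```bash
cat > h.py <<'E'
from workcell import *
import cv2,numpy as np
from scipy.spatial.transform import Rotation as R
def ray(c,px,z):
    f=192/np.tan(np.radians(c["fovy"]/2)); px=np.atleast_2d(px).astype(float)
    d=np.c_[(px[:,0]-c["cx"])/f,(px[:,1]-c["cy"])/f,np.ones(len(px))]
    d=d@R.from_euler("xyz",c["rotation"]).as_matrix().T
    return (c["xyz"]+d*((z-c["xyz"][2])/d[:,2])[:,None])[:,:2]
def blobs(im,lo,hi,amin=15):
    m=cv2.inRange(cv2.cvtColor(im,cv2.COLOR_RGB2HSV),lo,hi)
    cs,_=cv2.findContours(m,cv2.RETR_EXTERNAL,cv2.CHAIN_APPROX_NONE)
    return [(k[:,0],k[:,0].mean(0)) for k in cs if len(k)>=amin]
ORANGE=((3,180,120),(14,255,255)); YEL=((20,110,90),(36,255,255))
def rectinfo(pts):
    r=cv2.minAreaRect((pts*1e3).astype(np.float32)); b=cv2.boxPoints(r)
    e=[b[1]-b[0],b[2]-b[1]]; e.sort(key=np.linalg.norm)
    a=(np.degrees(np.arctan2(e[1][1],e[1][0]))+90)%180-90
    return np.round(r[0],1),np.round([np.linalg.norm(v) for v in e],1),round(float(a),1)
def state():
    s=observe();print("t",round(s["clock"],2),"p",np.round(s["position"]*1e3,1),"rot",np.round(np.degrees(s["tool_rot"]),2),"F",np.round(s["force"],1),"w",round(s["grip_width"]*1e3,1));return s
def goto(xyz,yaw,cur=None):
    """delta (units of play_rows) from the present pose to TCP xyz(m), pointing down, yaw deg"""
    s=observe();R0=R.from_euler("xyz",s["tool_rot"]);R1=R.from_euler("xyz",[np.pi,0,np.radians(yaw)])
    d=R0.inv().apply(np.array(xyz)-s["position"]);w=(R0.inv()*R1).as_rotvec()
    print("delta",np.round(d/.5,4),np.round(np.degrees(w)/120,4))
E
python3 - <<'E'
from h import *
c=get_calibration("top");im=grab_frame("top")
for k,m in blobs(im,*ORANGE): print("or",m,rectinfo(ray(c,k,.166)))
for k,m in blobs(im,*YEL,6):
    if 200<m[0]<350 and 100<m[1]<230: print("ye",m,rectinfo(ray(c,k,.066)))
for p,z in(((131,188),.111),((272,150),.105),((213,153),.105),((365,210),.02)): print(p,ray(c,p,z))
for k,m in blobs(im,(5,90,50),(18,255,255),60): print("br",m,rectinfo(ray(c,k,.02)))
cv2.imwrite("pics/crop.png",cv2.resize(im[90:240,180:410,::-1],None,fx=3,fy=3,interpolation=cv2.INTER_CUBIC))
E
```

```text
ye [222.25 211.5 ] (array([484.1,  40.6]), array([ 3.8, 39.1], dtype=float32), -18.6)
ye [280.06896552 207.24137931] (array([497.4, -82.4]), array([ 2.7, 36.8], dtype=float32), 36.5)
ye [270.27027027 149.81081081] (array([619.8, -57.8]), array([ 5.2, 41.5], dtype=float32), -63.0)
ye [327.74285714 137.14285714] (array([ 650.9, -180.9]), array([ 2.2, 36.9], dtype=float32), -88.0)
(131, 188) [[0.52575143 0.22581103]]
(272, 150) [[ 0.61427006 -0.05951316]]
(213, 153) [[0.60384208 0.06214417]]
(365, 210) [[ 0.49758981 -0.2773225 ]]
br [ 14.00409836 227.8442623 ] (array([437.3, 495.7]), array([ 72. , 204.3], dtype=float32), 3.3)
br [364.35384615 209.81923077] (array([ 498.7, -275.6]), array([149.4, 151.2], dtype=float32), 86.8)
br [483.35188867 214.70576541] (array([ 511. , -539.7]), array([165.1, 273.1], dtype=float32), -5.3)
br [252.90410959  72.15068493] (array([802.4, -13. ]), array([34. , 48.4], dtype=float32), -85.0)
br [475.          88.43461538] (array([ 780.8, -531.9]), array([125.1, 179.2], dtype=float32), -78.5)
```

View pics/crop.png

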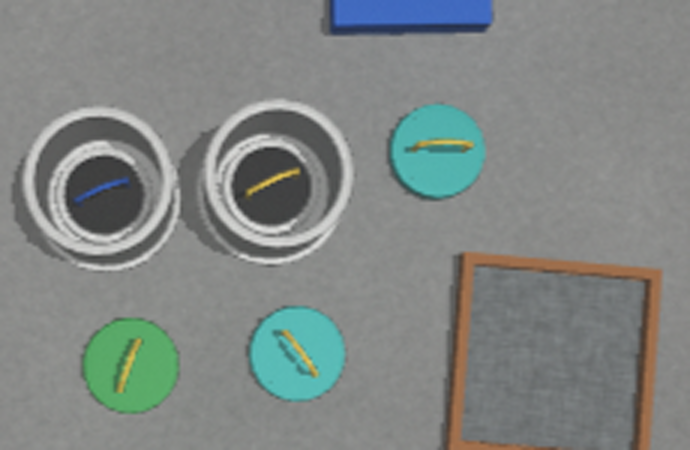

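The crop confirms it: the yellow bail at crop (273,182), on a black disc inside the right sleeve, is the target. The left sleeve holds the blue bail, and the other three discs are green or turquoise and stand outside. Next I'll measure the handle.

Run:
```python
from h import *
im=cv2.imread("pics/top0.png")[:,:,::-1].copy();c=get_calibration("top")
print(cv2.cvtColor(im,cv2.COLOR_RGB2HSV)[186,123])
for k,m in blobs(im,(0,150,90),(14,255,255),15): print("or",m,rectinfo(ray(c,k,.166)))
im=cv2.imread("pics/scene0.png")[:,:,::-1].copy();c=get_calibration("scene")
goto((.526,.226,.30),180+0)
goto((.526,.226,.30),180-15)
print({k:v for k,v in get_calibration("wrist").items()})
```

```text
[ 11 173 223]
or [125.10714286 186.17857143] (array([526.8, 224.2]), array([30.6, 30.9], dtype=float32), 2.6)
delta [-0.9138 -0.5597 -0.1377] [-0.0004 -0.     -0.115 ]
delta [-0.9138 -0.5597 -0.1377] [-0.0004  0.      0.01  ]
{'fovy': 70.22679613654644, 'cx': 256.07235273694573, 'cy': 189.90896168957656, 'xyz': array([0.06897353, 0.62658014, 0.37315292]), 'rotation': array([2.80963528e+00, 2.56985931e-04, 1.33017544e+00])}
```

{"fn": "play_rows", "kwargs": {
  "deltas": [
    [-0.914, -0.56, -0.138, 0, 0, -0.115, 0],
    [-0.914, -0.56, -0.138, 0, 0, -0.115, 0],
    [-0.914, -0.56, -0.138, 0, 0, -0.115, 0],
    [-0.914, -0.56, -0.138, 0, 0, -0.115, 0],
    [-0.914, -0.56, -0.138, 0, 0, -0.115, 0],
    [-0.914, -0.56, -0.138, 0, 0, -0.115, 0],
    [-0.914, -0.56, -0.138, 0, 0, -0.115, 0],
    [-0.914, -0.56, -0.138, 0, 0, -0.115, 0],
    [-0.914, -0.56, -0.138, 0, 0, -0.115, 0],
    [-0.914, -0.56, -0.138, 0, 0, -0.115, 0]
  ],
  "newtons": 60
}}

```text
clock: 1.15
position: [0.499, 0.2527, 0.2955]
tool_rot: [3.142, 0.0, -3.141]
force: [0.7, 1.3, 0.1]
grip_width: 0.0853
finger_force: 0.0
```

{"fn": "play_rows", "kwargs": {
  "deltas": [
    [0, 0, 0, 0, 0, 0, 0],
    [0, 0, 0, 0, 0, 0, 0],
    [0, 0, 0, 0, 0, 0, 0]
  ]
}}

```text
clock: 1.45
position: [0.4972, 0.2553, 0.2949]
tool_rot: [3.141, -0.001, -3.14]
force: [0.1, 0.6, 0.4]
grip_width: 0.0853
finger_force: 0.0
```

Run:
```python
from h import *
state()
c=get_calibration("wrist");im=grab_frame("wrist");cv2.imwrite("pics/w1.png",im[:,:,::-1])
for k,m in blobs(im,(0,150,90),(14,255,255),15): print("or",m,rectinfo(ray(c,k,.166)))
goto((.526,.226,.30),180)
```

```text
t 1.45 p [497.2 255.3 294.9] rot [ 1.7999e+02 -4.0000e-02 -1.7993e+02] F [0.1 0.6 0.4] w 85.3
or [231.70093458 201.57009346] (array([521.2, 228.4]), array([23.6, 43.8], dtype=float32), -0.9)
or [456.22580645 129.03225806] (array([445. , 450.9]), array([ 9.4, 10. ], dtype=float32), 79.4)
or [487.23333333 124.5       ] (array([440.7, 479.7]), array([ 8.5, 10.4], dtype=float32), -89.9)
or [462.04444444  64.33333333] (array([387.4, 441.8]), array([12.4, 12.4], dtype=float32), -76.6)
or [496.85185185  58.22222222] (array([383.2, 472.5]), array([12.3, 16.3], dtype=float32), -86.2)
or [443.70597015 107.67910448] (array([426.4, 452.6]), array([106.5, 132.9], dtype=float32), 9.0)
delta [-0.0577 -0.059  -0.0102] [ 0.     -0.0003  0.0008]
```

View pics/w1.png

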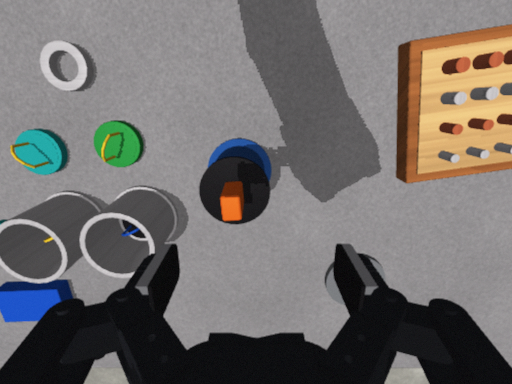

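The wrist view shows the handle at (231,203) with the brighter top face at its lower part, the black guard around (235,190), and nothing beside the grip. I'll isolate the top face and guard.

Run:
```python
from h import *
c=get_calibration("wrist");im=cv2.imread("pics/w1.png")[:,:,::-1].copy()
hsv=cv2.cvtColor(im,cv2.COLOR_RGB2HSV)
print(hsv[190,233],hsv[210,231])
vm=(int(hsv[190,233][2])+int(hsv[210,231][2]))//2
for k,m in blobs(im[:,:300].copy(),(0,150,vm),(14,255,255),15): print("or",m,rectinfo(ray(c,k,.166)))
# guard edge: leftmost/rightmost/lower black arc, circle fit at z=.111
m=(hsv[:,:,2]<45).astype(np.uint8);m[:,:190]=0;m[:,285:]=0;m[:140]=0;m[230:]=0
cs,_=cv2.findContours(m,cv2.RETR_EXTERNAL,cv2.CHAIN_APPROX_NONE);k=max(cs,key=cv2.contourArea)[:,0]
P=ray(c,cv2.convexHull(k)[:,0],.111)
(x,y),r=cv2.minEnclosingCircle((P*1e3).astype(np.float32));print("guard",x,y,r)
```

```text
[ 10 224  99] [ 12 213 238]
or [230.4025974  207.90909091] (array([528.5, 228. ]), array([20.2, 28.3], dtype=float32), 4.3)
guard 528.1859130859375 228.07723999023438 45.3226318359375
```

Run:
```python
from h import *
goto((.5283,.228,.215),184);goto((.5283,.228,.122),184)
```

```text
delta [-0.0624 -0.055   0.1598] [ 0.0001 -0.0003 -0.0325]
delta [-0.0625 -0.0551  0.3458] [ 0.0001 -0.0003 -0.0325]
```

{"fn": "play_rows", "kwargs": {
  "deltas": [
    [-0.0624, -0.055, 0.04, 0, 0, -0.0325, 0],
    [-0.0624, -0.055, 0.12, 0, 0, -0.0325, 0],
    [-0.0624, -0.055, 0.16, 0, 0, -0.0325, 0],
    [-0.0624, -0.055, 0.24, 0, 0, -0.0325, 0],
    [-0.0624, -0.055, 0.3, 0, 0, -0.0325, 0],
    [-0.0624, -0.055, 0.346, 0, 0, -0.0325, 0],
    [-0.0624, -0.055, 0.346, 0, 0, -0.0325, 0],
    [-0.0624, -0.055, 0.346, 0, 0, -0.0325, 0]
  ]
}}

```text
clock: 2.3
position: [0.5289, 0.2277, 0.1227]
tool_rot: [3.142, -0.0, -3.072]
force: [0.1, 0.2, 0.3]
grip_width: 0.085
finger_force: 0.0
```

{"fn": "play_rows", "kwargs": {
  "deltas": [
    [0, 0, 0, 0, 0, 0, 1],
    [0, 0, 0, 0, 0, 0, 1],
    [0, 0, 0, 0, 0, 0, 1],
    [0, 0, 0, 0, 0, 0, 1],
    [0, 0, 0, 0, 0, 0, 1],
    [0, 0, 0, 0, 0, 0, 1],
    [0, 0, 0, 0, 0, 0, 1]
  ],
  "newtons": 70
}}

```text
clock: 3.0
position: [0.5293, 0.2271, 0.1227]
tool_rot: [3.141, 0.001, -3.074]
force: [-2.8, -0.0, 7.6]
grip_width: 0.0218
finger_force: 68.6
```

Run:
```python
from h import *
state()
```

```text
t 3.0 p [529.3 227.1 122.7] rot [ 1.7998e+02  3.0000e-02 -1.7610e+02] F [-2.8 -0.   7.6] w 21.8
```

{"fn": "play_rows", "kwargs": {
  "deltas": [
    [0, 0, -0.04, 0, 0, 0, 1],
    [0, 0, -0.12, 0, 0, 0, 1],
    [0, 0, -0.2, 0, 0, 0, 1],
    [0, 0, -0.28, 0, 0, 0, 1],
    [0, 0, -0.34, 0, 0, 0, 1],
    [0, 0, -0.34, 0, 0, 0, 1],
    [0, 0, -0.34, 0, 0, 0, 1]
  ]
}}

```text
clock: 3.7
position: [0.5291, 0.227, 0.2923]
tool_rot: [3.141, 0.001, -3.073]
force: [-0.1, 0.2, -1.7]
grip_width: 0.0213
finger_force: 68.7
```

Run:
```python
from h import *
state();goto((.681,-.028,.29),207)
```

```text
t 3.7 p [529.1 227.  292.3] rot [ 1.7999e+02  3.0000e-02 -1.7610e+02] F [-0.1  0.2 -1.7] w 21.3
delta [-0.2685 -0.5294  0.0045] [ 1.000e-04  3.000e-04 -1.925e-01]
```

{"fn": "play_rows", "kwargs": {
  "deltas": [
    [-0.03, -0.06, 0.0, 0, 0, -0.03, 1],
    [-0.07, -0.14, 0.0, 0, 0, -0.06, 1],
    [-0.12, -0.23, 0.0, 0, 0, -0.09, 1],
    [-0.16, -0.32, 0.0, 0, 0, -0.12, 1],
    [-0.2, -0.4, 0.0, 0, 0, -0.15, 1],
    [-0.24, -0.48, 0.0, 0, 0, -0.18, 1],
    [-0.2685, -0.5294, 0.0, 0, 0, -0.1925, 1],
    [-0.2685, -0.5294, 0.0, 0, 0, -0.1925, 1],
    [-0.2685, -0.5294, 0.0, 0, 0, -0.1925, 1],
    [-0.2685, -0.5294, 0.0, 0, 0, -0.1925, 1]
  ]
}}

```text
clock: 4.7
position: [0.6805, -0.0267, 0.2912]
tool_rot: [3.14, -0.001, -2.669]
force: [-0.5, 0.4, -0.7]
grip_width: 0.0214
finger_force: 68.8
```

Run:
```python
from h import *
state()
c=get_calibration("wrist");im=grab_frame("wrist");cv2.imwrite("pics/w2.png",im[:,:,::-1])
for k,m in blobs(im,*YEL,8):
    print("ye",m,len(k)); print([rectinfo(ray(c,k,z)) for z in (.055,.066)])
print(c["xyz"],c["rotation"])
```

```text
t 4.7 p [680.5 -26.7 291.2] rot [ 1.7993e+02 -6.0000e-02 -1.5294e+02] F [-0.5  0.4 -0.7] w 21.4
ye [468.81818182 309.09090909] 11
[(array([750.6, 420.9]), array([6.5, 7.5], dtype=float32), -63.0), (array([746.4, 406.7]), array([6.3, 7.2], dtype=float32), -63.0)]
ye [454.76923077 291.30769231] 13
[(array([732.1, 374.1]), array([6.1, 8.4], dtype=float32), -63.0), (array([728.5, 361.4]), array([5.9, 8.2], dtype=float32), -63.0)]
ye [253.         108.37878788] 66
[(array([622.4, -61.7]), array([ 5.1, 42.6], dtype=float32), -62.9), (array([622. , -61.8]), array([ 4.9, 41.3], dtype=float32), -62.9)]
ye [159.41666667  86.79166667] 72
[(array([ 653.7, -181.2]), array([ 6.3, 45.3], dtype=float32), -89.2), (array([ 652.4, -177.8]), array([ 6.1, 44. ], dtype=float32), -89.2)]
ye [369.7875  47.7875] 80
[(array([492.9,  34.5]), array([ 8.9, 48.3], dtype=float32), -17.5), (array([496.2,  31.6]), array([ 8.6, 46.9], dtype=float32), -17.5)]
ye [283.24137931  13.51724138] 58
[(array([509.4, -78.2]), array([ 4.3, 29.2], dtype=float32), 31.2), (array([512.3, -77.8]), array([ 4.2, 28.3], dtype=float32), 31.2)]
[ 0.6074158  -0.06520215  0.43359728] [ 2.81065618e+00 -1.02534572e-03  2.04321292e+00]
```

View pics/w2.png

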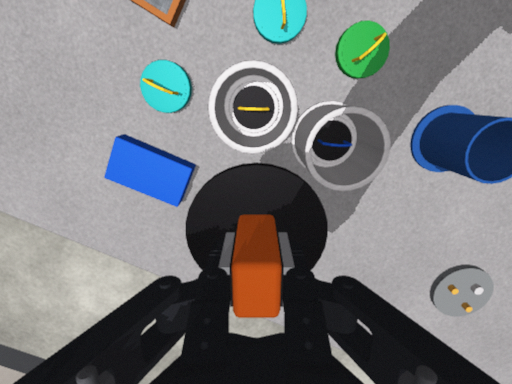

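The wrist view shows the yellow bail at (253,108), level across the picture and so square to the hook, inside its sleeve (253,107). The hook is held straight. I'll check the sleeve rim and where the guard sits in the grip.

Run:
```python
from h import *
c=get_calibration("wrist");im=cv2.imread("pics/w2.png");g=cv2.cvtColor(im,cv2.COLOR_BGR2GRAY)
# sleeve outer rim: bright ring pixels near (253,107)
m=(g>165).astype(np.uint8);m[:50]=0;m[160:]=0;m[:,:200]=0;m[:,300:]=0
cs,_=cv2.findContours(m,cv2.RETR_EXTERNAL,cv2.CHAIN_APPROX_NONE);k=max(cs,key=len)[:,0]
(x,y),r=cv2.minEnclosingCircle((ray(c,k,.105)*1e3).astype(np.float32));print("sleeve",x,y,r)
m=(g<40).astype(np.uint8);m[:155]=0;m[240:]=0
cs,_=cv2.findContours(m,cv2.RETR_EXTERNAL,cv2.CHAIN_APPROX_NONE);k=max(cs,key=cv2.contourArea)[:,0]
k=cv2.convexHull(k)[:,0];k=k[(k[:,1]<235)]
for z in(.274,.280):
    P=ray(c,k,z)*1e3;A=np.c_[2*P,np.ones(len(P))];s=np.linalg.lstsq(A,(P**2).sum(1),rcond=None)[0];print("guard",s[:2],np.sqrt(s[2]+s[0]**2+s[1]**2))
s=state()
u=np.array([np.cos(np.radians(27)),np.sin(np.radians(27))])
b=np.array([.6215,-.0605])
for z in(.22,.150): goto((*(b-.033*u),z),207)
```

```text
sleeve 623.98681640625 -68.85830688476562 83.24972534179688
guard [681.83967768 -26.86058063] 45.373290188340455
guard [679.04872449 -28.29438409] 43.67130034394575
t 4.75 p [680.6 -26.6 291.6] rot [ 1.7995e+02 -4.0000e-02 -1.5292e+02] F [-0.1  0.5 -1.5] w 21.4
delta [ 0.202  -0.0066  0.1434] [ 0.0004 -0.0003  0.0006]
delta [ 0.2019 -0.0067  0.2834] [ 0.0004 -0.0003  0.0006]
```

{"fn": "play_rows", "kwargs": {
  "deltas": [
    [0.04, 0, 0.0, 0, 0, 0, 1],
    [0.1, -0.004, 0.0, 0, 0, 0, 1],
    [0.16, -0.0066, 0.0, 0, 0, 0, 1],
    [0.202, -0.0066, 0.02, 0, 0, 0, 1],
    [0.202, -0.0066, 0.08, 0, 0, 0, 1],
    [0.202, -0.0066, 0.12, 0, 0, 0, 1],
    [0.202, -0.0066, 0.143, 0, 0, 0, 1],
    [0.202, -0.0066, 0.143, 0, 0, 0, 1],
    [0.202, -0.0066, 0.143, 0, 0, 0, 1]
  ]
}}

```text
clock: 5.65
position: [0.5929, -0.0764, 0.2214]
tool_rot: [-3.141, 0.001, -2.67]
force: [0.1, -0.3, -1.0]
grip_width: 0.0209
finger_force: 69.0
```

Run:
```python
from h import *
state()
u=np.array([np.cos(np.radians(27)),np.sin(np.radians(27))]);b=np.array([.6215,-.0605])
goto((*(b-.033*u),.148),207)
c=get_calibration("scene");im=grab_frame("scene");cv2.imwrite("pics/s2.png",cv2.resize(im[120:300,150:350,::-1],None,fx=3,fy=3))
```

```text
t 5.65 p [592.9 -76.4 221.4] rot [-1.7998e+02  3.0000e-02 -1.5297e+02] F [ 0.1 -0.3 -1. ] w 20.9
delta [0.0007 0.0024 0.1467] [-0.0002  0.0003  0.0003]
```

View pics/s2.png

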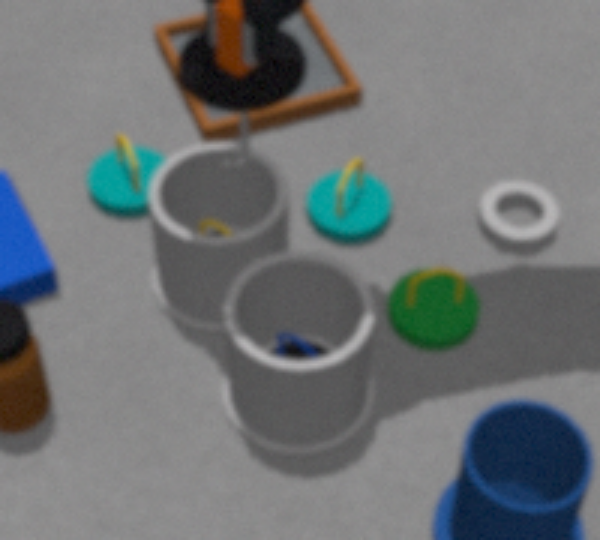

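The scene view shows the shank at (243,140) in the crop, over the near-robot inside edge of the right sleeve and behind the yellow crown at (213,226), as planned. I'll descend now.

{"fn": "play_rows", "kwargs": {
  "deltas": [
    [0, 0.002, 0.03, 0, 0, 0, 1],
    [0, 0.002, 0.06, 0, 0, 0, 1],
    [0, 0.002, 0.09, 0, 0, 0, 1],
    [0, 0.002, 0.12, 0, 0, 0, 1],
    [0, 0.002, 0.14, 0, 0, 0, 1],
    [0, 0.002, 0.147, 0, 0, 0, 1],
    [0, 0.002, 0.147, 0, 0, 0, 1],
    [0, 0.002, 0.147, 0, 0, 0, 1]
  ]
}}

```text
clock: 6.5
position: [0.5926, -0.0759, 0.1479]
tool_rot: [-3.141, 0.001, -2.67]
force: [-0.7, 0.1, -1.5]
grip_width: 0.0216
finger_force: 69.0
```

{"fn": "play_rows", "kwargs": {
  "deltas": [
    [-0.01, 0, 0, 0, 0, 0, 1],
    [-0.02, 0, 0, 0, 0, 0, 1],
    [-0.03, 0, 0, 0, 0, 0, 1],
    [-0.04, 0, 0, 0, 0, 0, 1],
    [-0.05, 0, 0, 0, 0, 0, 1],
    [-0.05, 0, 0, 0, 0, 0, 1],
    [-0.05, 0, 0, 0, 0, 0, 1]
  ]
}}

```text
clock: 7.2
position: [0.6143, -0.0645, 0.147]
tool_rot: [3.142, -0.0, -2.67]
force: [-0.0, 0.0, -1.9]
grip_width: 0.0213
finger_force: 69.0
```

{"fn": "play_rows", "kwargs": {
  "deltas": [
    [0, 0, -0.008, 0, 0, 0, 1],
    [0, 0, -0.016, 0, 0, 0, 1],
    [0, 0, -0.024, 0, 0, 0, 1],
    [0, 0, -0.032, 0, 0, 0, 1],
    [0, 0, -0.04, 0, 0, 0, 1],
    [0, 0, -0.05, 0, 0, 0, 1],
    [0, 0, -0.06, 0, 0, 0, 1],
    [0, 0, -0.06, 0, 0, 0, 1],
    [0, 0, -0.06, 0, 0, 0, 1]
  ]
}}

```text
clock: 8.1
position: [0.6143, -0.0645, 0.1771]
tool_rot: [3.142, -0.0, -2.67]
force: [1.0, -0.0, -6.0]
grip_width: 0.0213
finger_force: 68.7
```

Run:
```python
from h import *
state()
im=grab_frame("scene");cv2.imwrite("pics/s3.png",cv2.resize(im[120:300,150:350,::-1],None,fx=3,fy=3))
```

```text
t 8.1 p [614.3 -64.5 177.1] rot [ 1.80e+02 -1.00e-02 -1.53e+02] F [ 1. -0. -6.] w 21.3
```

View pics/s3.png

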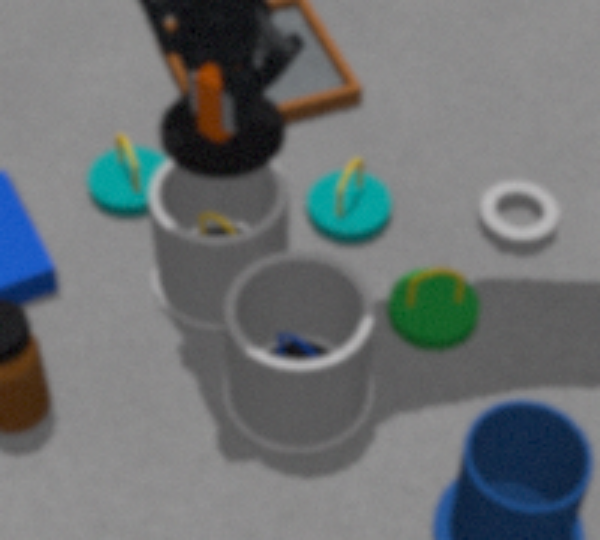

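The force is about 5 N down, and the yellow crown has risen slightly at crop (213,222), so the gauge hangs on the hook. I'll draw it out smoothly.

{"fn": "play_rows", "kwargs": {
  "deltas": [
    [0, 0, -0.015, 0, 0, 0, 1],
    [0, 0, -0.04, 0, 0, 0, 1],
    [0, 0, -0.07, 0, 0, 0, 1],
    [0, 0, -0.1, 0, 0, 0, 1],
    [0, 0, -0.13, 0, 0, 0, 1],
    [0, 0, -0.16, 0, 0, 0, 1],
    [0, 0, -0.19, 0, 0, 0, 1],
    [0, 0, -0.22, 0, 0, 0, 1],
    [0, 0, -0.25, 0, 0, 0, 1],
    [0, 0, -0.27, 0, 0, 0, 1]
  ]
}}

```text
clock: 9.15
position: [0.6146, -0.0646, 0.3142]
tool_rot: [-3.141, 0.002, -2.67]
force: [0.1, -0.9, -5.8]
grip_width: 0.021
finger_force: 68.7
```

Run:
```python
from h import *
state()
im=grab_frame("scene");cv2.imwrite("pics/s4.png",cv2.resize(im[60:260,150:350,::-1],None,fx=2.8,fy=2.8))
u=np.array([np.cos(np.radians(27)),np.sin(np.radians(27))])
goto((*(np.array([.4987,-.2756])-.008*u),.31),207)
```

```text
t 9.15 p [614.6 -64.6 314.2] rot [-1.7995e+02  9.0000e-02 -1.5300e+02] F [ 0.1 -0.9 -5.8] w 21.0
delta [ 0.4148 -0.2704  0.0099] [-0.0007  0.0013 -0.0001]
```

View pics/s4.png

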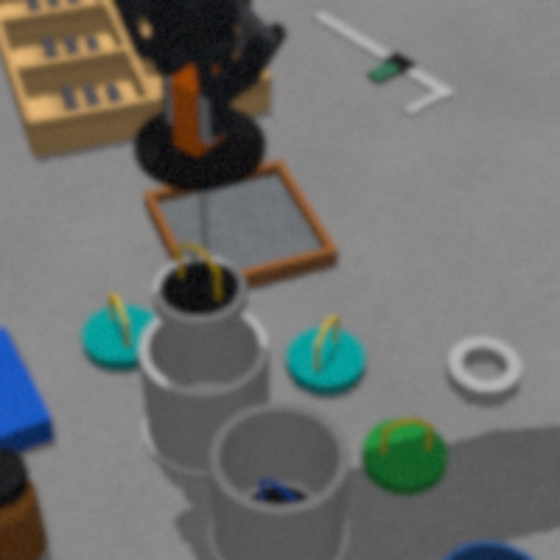

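The gauge is clear of the sleeve at (200,285), hanging level from the hook by its yellow bail. I'll carry it to the tray with a smooth profile.

{"fn": "play_rows", "kwargs": {
  "deltas": [
    [0.0025, -0.0016, 0, 0, 0, 0, 1],
    [0.01, -0.0065, 0, 0, 0, 0, 1],
    [0.022, -0.015, 0, 0, 0, 0, 1],
    [0.039, -0.026, 0, 0, 0, 0, 1],
    [0.061, -0.039, 0, 0, 0, 0, 1],
    [0.085, -0.056, 0, 0, 0, 0, 1],
    [0.113, -0.074, 0, 0, 0, 0, 1],
    [0.143, -0.093, 0, 0, 0, 0, 1],
    [0.175, -0.114, 0, 0, 0, 0, 1],
    [0.207, -0.135, 0, 0, 0, 0, 1]
  ]
}}

```text
clock: 10.2
position: [0.5518, -0.1733, 0.3122]
tool_rot: [-3.141, -0.0, -2.671]
force: [0.8, 0.4, -4.2]
grip_width: 0.0214
finger_force: 68.9
```

{"fn": "play_rows", "kwargs": {
  "deltas": [
    [0.032, -0.021, 0, 0, 0, 0, 1],
    [0.064, -0.042, 0, 0, 0, 0, 1],
    [0.094, -0.061, 0, 0, 0, 0, 1],
    [0.122, -0.079, 0, 0, 0, 0, 1],
    [0.147, -0.096, 0, 0, 0, 0, 1],
    [0.168, -0.109, 0, 0, 0, 0, 1],
    [0.185, -0.12, 0, 0, 0, 0, 1],
    [0.198, -0.128, 0, 0, 0, 0, 1],
    [0.205, -0.133, 0, 0, 0, 0, 1],
    [0.2075, -0.135, 0, 0, 0, 0, 1]
  ]
}}

```text
clock: 11.2
position: [0.4909, -0.2791, 0.3121]
tool_rot: [3.142, 0.0, -2.67]
force: [-0.1, -0.6, -5.2]
grip_width: 0.021
finger_force: 68.9
```

{"fn": "play_rows", "kwargs": {
  "deltas": [
    [0, 0, 0.01, 0, 0, 0, 1],
    [0, 0, 0.03, 0, 0, 0, 1],
    [0, 0, 0.05, 0, 0, 0, 1],
    [0, 0, 0.07, 0, 0, 0, 1],
    [0, 0, 0.09, 0, 0, 0, 1],
    [0, 0, 0.11, 0, 0, 0, 1],
    [0, 0, 0.13, 0, 0, 0, 1],
    [0, 0, 0.15, 0, 0, 0, 1],
    [0, 0, 0.165, 0, 0, 0, 1],
    [0, 0, 0.18, 0, 0, 0, 1]
  ]
}}

```text
clock: 12.2
position: [0.4911, -0.2789, 0.2215]
tool_rot: [-3.142, -0.0, -2.67]
force: [-0.7, -0.0, -5.2]
grip_width: 0.0209
finger_force: 68.9
```

Run:
```python
from h import *
state()
im=grab_frame("scene");cv2.imwrite("pics/s5.png",cv2.resize(im[50:200,150:350,::-1],None,fx=3,fy=3))
u=np.array([np.cos(np.radians(27)),np.sin(np.radians(27))])
goto((*(np.array([.4987,-.2756])-.008*u),.178),207)
```

```text
t 12.2 p [ 491.1 -278.9  221.5] rot [-180.   -0. -153.] F [-0.7 -0.  -5.2] w 20.9
delta [-0.0012 -0.0019  0.085 ] [ 0.0005 -0.0004  0.    ]
```

View pics/s5.png

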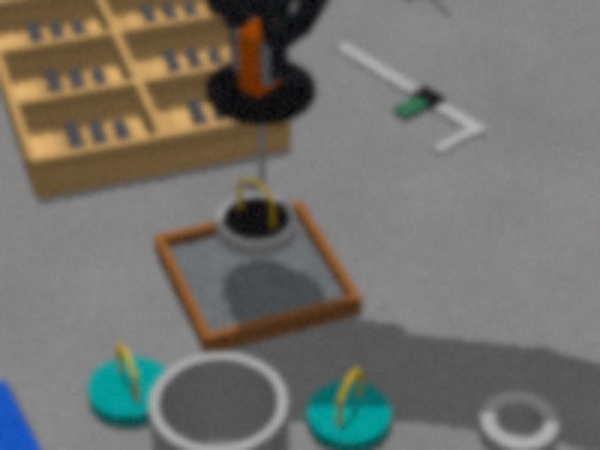

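The gauge hangs level at (257,225) over the tray, with its shadow inside. Touchdown should come at TCP z of about 0.167. I'll go down, then creep.

{"fn": "play_rows", "kwargs": {
  "deltas": [
    [0, 0, 0.012, 0, 0, 0, 1],
    [0, 0, 0.028, 0, 0, 0, 1],
    [0, 0, 0.044, 0, 0, 0, 1],
    [0, 0, 0.058, 0, 0, 0, 1],
    [0, 0, 0.07, 0, 0, 0, 1],
    [0, 0, 0.08, 0, 0, 0, 1],
    [0, 0, 0.087, 0, 0, 0, 1],
    [0, 0, 0.091, 0, 0, 0, 1],
    [0, 0, 0.094, 0, 0, 0, 1],
    [0, 0, 0.096, 0, 0, 0, 1]
  ]
}}

```text
clock: 13.25
position: [0.4911, -0.2789, 0.1742]
tool_rot: [-3.141, 0.0, -2.67]
force: [0.4, 0.1, -6.1]
grip_width: 0.0212
finger_force: 68.8
```

{"fn": "play_rows", "kwargs": {
  "deltas": [
    [0, 0, 0.002, 0, 0, 0, 1],
    [0, 0, 0.004, 0, 0, 0, 1],
    [0, 0, 0.006, 0, 0, 0, 1],
    [0, 0, 0.008, 0, 0, 0, 1],
    [0, 0, 0.01, 0, 0, 0, 1],
    [0, 0, 0.012, 0, 0, 0, 1],
    [0, 0, 0.014, 0, 0, 0, 1],
    [0, 0, 0.016, 0, 0, 0, 1],
    [0, 0, 0.018, 0, 0, 0, 1],
    [0, 0, 0.02, 0, 0, 0, 1]
  ]
}}

```text
clock: 14.25
position: [0.4912, -0.279, 0.1643]
tool_rot: [-3.141, 0.0, -2.67]
force: [-0.3, -0.5, -1.3]
grip_width: 0.0212
finger_force: 69.2
```

Run:
```python
from h import *
state()
```

```text
t 14.25 p [ 491.2 -279.   164.3] rot [-1.7998e+02  2.0000e-02 -1.5300e+02] F [-0.3 -0.5 -1.3] w 21.2
```

Load is off the hook. I'll lower it to mid-opening, back it out, and raise it.

{"fn": "play_rows", "kwargs": {
  "deltas": [
    [0, 0, 0.008, 0, 0, 0, 1],
    [0, 0, 0.018, 0, 0, 0, 1],
    [0, 0, 0.028, 0, 0, 0, 1],
    [0, 0, 0.037, 0, 0, 0, 1],
    [0, 0, 0.037, 0, 0, 0, 1],
    [0, 0, 0.037, 0, 0, 0, 1]
  ]
}}

```text
clock: 14.85
position: [0.491, -0.2789, 0.1456]
tool_rot: [3.141, -0.0, -2.67]
force: [0.3, 0.9, -1.1]
grip_width: 0.0214
finger_force: 69.2
```

{"fn": "play_rows", "kwargs": {
  "deltas": [
    [0.008, 0, 0, 0, 0, 0, 1],
    [0.018, 0, 0, 0, 0, 0, 1],
    [0.03, 0, 0, 0, 0, 0, 1],
    [0.042, 0, 0, 0, 0, 0, 1],
    [0.054, 0, 0, 0, 0, 0, 1],
    [0.066, 0, 0, 0, 0, 0, 1],
    [0.076, 0, 0, 0, 0, 0, 1],
    [0.076, 0, 0, 0, 0, 0, 1],
    [0.076, 0, 0, 0, 0, 0, 1]
  ]
}}

```text
clock: 15.75
position: [0.4572, -0.2962, 0.1457]
tool_rot: [-3.142, 0.0, -2.671]
force: [0.1, -0.8, -1.0]
grip_width: 0.0214
finger_force: 69.2
```

Run:
```python
from h import *
state()
im=grab_frame("scene");cv2.imwrite("pics/s6.png",cv2.resize(im[50:200,150:350,::-1],None,fx=3,fy=3))
```

```text
t 15.75 p [ 457.2 -296.2  145.7] rot [-1.8000e+02  1.0000e-02 -1.5301e+02] F [ 0.1 -0.8 -1. ] w 21.4
```

View pics/s6.png

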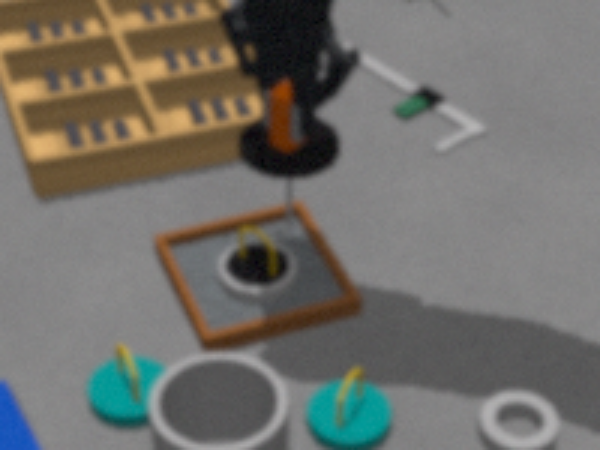

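The gauge stands upright in the tray at (257,265), unhooked, with the hook clear at (290,205). I'll rise and return to the stand pose recorded at the grasp, (0.5293, 0.2271), yaw 183.9°.

{"fn": "play_rows", "kwargs": {
  "deltas": [
    [0, 0, -0.03, 0, 0, 0, 1],
    [0, 0, -0.1, 0, 0, 0, 1],
    [0, 0, -0.18, 0, 0, 0, 1],
    [0, 0, -0.26, 0, 0, 0, 1],
    [0, 0, -0.3, 0, 0, 0, 1],
    [0, 0, -0.3, 0, 0, 0, 1],
    [0, 0, -0.3, 0, 0, 0, 1]
  ]
}}

```text
clock: 16.5
position: [0.4572, -0.2959, 0.2953]
tool_rot: [-3.142, 0.0, -2.67]
force: [0.7, -0.4, -1.8]
grip_width: 0.0214
finger_force: 69.4
```

Run:
```python
from h import *
state();goto((.5293,.2271,.295),183.9)
```

```text
t 16.5 p [ 457.2 -295.9  295.3] rot [-180.      0.   -152.98] F [ 0.7 -0.4 -1.8] w 21.4
delta [-6.036e-01  8.662e-01  7.000e-04] [0.     0.     0.1927]
```

{"fn": "play_rows", "kwargs": {
  "deltas": [
    [-0.03, 0.043, 0, 0, 0, 0.01, 1],
    [-0.09, 0.13, 0, 0, 0, 0.03, 1],
    [-0.144, 0.207, 0, 0, 0, 0.05, 1],
    [-0.193, 0.277, 0, 0, 0, 0.065, 1],
    [-0.241, 0.346, 0, 0, 0, 0.08, 1],
    [-0.29, 0.416, 0, 0, 0, 0.095, 1],
    [-0.338, 0.485, 0, 0, 0, 0.11, 1],
    [-0.386, 0.554, 0, 0, 0, 0.125, 1],
    [-0.434, 0.623, 0, 0, 0, 0.14, 1],
    [-0.48, 0.689, 0, 0, 0, 0.155, 1]
  ]
}}

```text
clock: 17.5
position: [0.514, 0.1217, 0.2942]
tool_rot: [-3.141, -0.002, -2.996]
force: [0.3, -0.3, -0.3]
grip_width: 0.0212
finger_force: 69.3
```

Run:
```python
from h import *
state();goto((.5293,.2271,.295),183.9)
```

```text
t 17.5 p [514.  121.7 294.2] rot [-1.7999e+02 -1.2000e-01 -1.7164e+02] F [ 0.3 -0.3 -0.3] w 21.2
delta [-0.0608  0.2041 -0.0018] [-0.0001 -0.001   0.0372]
```

{"fn": "play_rows", "kwargs": {
  "deltas": [
    [-0.02, 0.07, 0, 0, 0, 0.012, 1],
    [-0.04, 0.13, 0, 0, 0, 0.024, 1],
    [-0.055, 0.18, 0, 0, 0, 0.037, 1],
    [-0.0608, 0.2041, 0, 0, 0, 0.037, 1],
    [-0.0608, 0.2041, 0, 0, 0, 0.037, 1],
    [-0.0608, 0.2041, 0, 0, 0, 0.037, 1],
    [-0.0608, 0.2041, 0, 0, 0, 0.037, 1]
  ]
}}

```text
clock: 18.2
position: [0.5299, 0.2237, 0.2954]
tool_rot: [-3.141, -0.0, -3.074]
force: [-0.1, -0.7, -1.7]
grip_width: 0.0211
finger_force: 69.3
```

Run:
```python
from h import *
state();goto((.5293,.2271,.135),183.9)
```

```text
t 18.2 p [529.9 223.7 295.4] rot [-1.7996e+02 -2.0000e-02 -1.7610e+02] F [-0.1 -0.7 -1.7] w 21.1
delta [0.0005 0.007  0.3208] [-0.0004 -0.0002 -0.    ]
```

{"fn": "play_rows", "kwargs": {
  "deltas": [
    [0, 0.007, 0.02, 0, 0, 0, 1],
    [0, 0.007, 0.07, 0, 0, 0, 1],
    [0, 0.007, 0.13, 0, 0, 0, 1],
    [0, 0.007, 0.19, 0, 0, 0, 1],
    [0, 0.007, 0.25, 0, 0, 0, 1],
    [0, 0.007, 0.3, 0, 0, 0, 1],
    [0, 0.007, 0.32, 0, 0, 0, 1],
    [0, 0.007, 0.325, 0, 0, 0, 1],
    [0, 0.007, 0.33, 0, 0, 0, 1],
    [0, 0.007, 0.335, 0, 0, 0, 1]
  ]
}}

```text
clock: 19.2
position: [0.5301, 0.2288, 0.1291]
tool_rot: [3.141, 0.002, -3.073]
force: [0.3, -0.3, -1.5]
grip_width: 0.0215
finger_force: 69.3
```

{"fn": "play_rows", "kwargs": {
  "deltas": [
    [0, 0, 0.002, 0, 0, 0, 1],
    [0, 0, 0.004, 0, 0, 0, 1],
    [0, 0, 0.006, 0, 0, 0, 1],
    [0, 0, 0.008, 0, 0, 0, 1],
    [0, 0, 0.01, 0, 0, 0, 1],
    [0, 0, 0.01, 0, 0, 0, 1],
    [0, 0, 0.01, 0, 0, 0, 1]
  ]
}}

```text
clock: 19.9
position: [0.5295, 0.2287, 0.1231]
tool_rot: [-3.142, 0.0, -3.072]
force: [0.2, 0.0, -0.9]
grip_width: 0.0212
finger_force: 69.3
```

Run:
```python
from h import *
state()
```

```text
t 19.9 p [529.5 228.7 123.1] rot [-180.      0.   -176.04] F [ 0.2  0.  -0.9] w 21.2
```

{"fn": "play_rows", "kwargs": {
  "deltas": [
    [0, 0, 0.001, 0, 0, 0, 1],
    [0, 0, 0.002, 0, 0, 0, 1],
    [0, 0, 0.003, 0, 0, 0, 1],
    [0, 0, 0.003, 0, 0, 0, 1]
  ]
}}

```text
clock: 20.3
position: [0.5296, 0.2287, 0.1227]
tool_rot: [3.142, 0.001, -3.073]
force: [-6.6, -2.1, 17.7]
grip_width: 0.0214
finger_force: 72.2
```

{"fn": "play_rows", "kwargs": {
  "deltas": [
    [0, 0, 0, 0, 0, 0, 0.6],
    [0, 0, 0, 0, 0, 0, 0.4],
    [0, 0, 0, 0, 0, 0, 0.2],
    [0, 0, 0, 0, 0, 0, 0],
    [0, 0, 0, 0, 0, 0, 0],
    [0, 0, 0, 0, 0, 0, 0],
    [0, 0, 0, 0, 0, 0, 0]
  ]
}}

```text
clock: 21.0
position: [0.5295, 0.2286, 0.1216]
tool_rot: [-3.142, -0.0, -3.072]
force: [-0.5, 0.3, -0.1]
grip_width: 0.0856
finger_force: 0.0
```

{"fn": "play_rows", "kwargs": {
  "deltas": [
    [0, 0, -0.02, 0, 0, 0, 0],
    [0, 0, -0.06, 0, 0, 0, 0],
    [0, 0, -0.12, 0, 0, 0, 0],
    [0, 0, -0.2, 0, 0, 0, 0],
    [0, 0, -0.28, 0, 0, 0, 0],
    [0, 0, -0.36, 0, 0, 0, 0],
    [0, 0, -0.36, 0, 0, 0, 0],
    [0, 0, -0.36, 0, 0, 0, 0]
  ]
}}

```text
clock: 21.8
position: [0.5297, 0.2288, 0.303]
tool_rot: [3.141, 0.002, -3.072]
force: [0.6, 0.5, -0.6]
grip_width: 0.0853
finger_force: 0.0
```

Run:
```python
from h import *
state()
a=grab_frame("scene")[:,:,::-1];b=grab_frame("wrist")[:,:,::-1];t=grab_frame("top")[:,:,::-1]
p=cv2.resize(a[200:350,240:440],(400,300));q=cv2.resize(b[120:270,130:330],(400,300));r=cv2.resize(t[100:280,180:420],(400,300));s=cv2.resize(a[80:200,160:320],(400,300))
cv2.imwrite("pics/fin.png",np.vstack([np.hstack([p,q]),np.hstack([r,s])]))
```

```text
t 21.8 p [529.7 228.8 303. ] rot [ 1.7996e+02  1.1000e-01 -1.7604e+02] F [ 0.6  0.5 -0.6] w 85.3
```

View pics/fin.png

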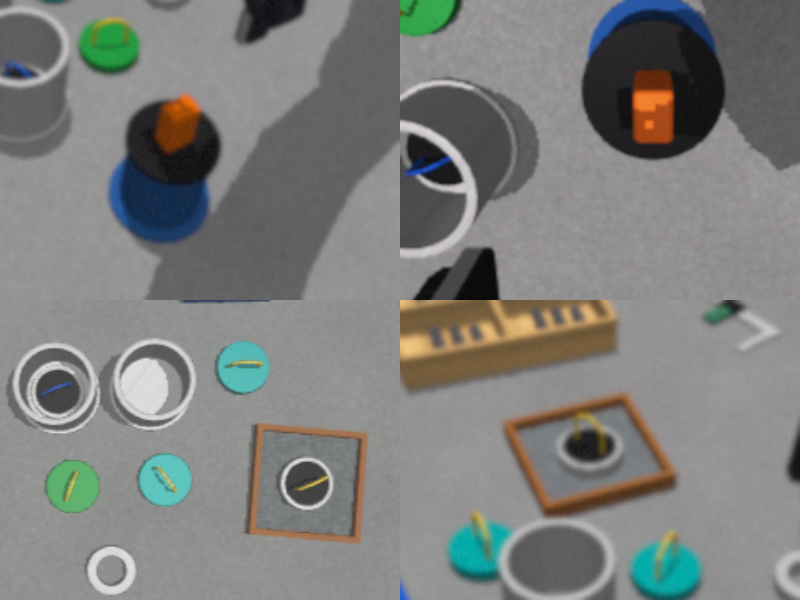

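The combined view shows the hook hanging level in its blue stand (guard at (172,140) in the scene crop). The gauge stands upright, centred in the tray at (307,484) in the top crop, its sleeve is empty, and the decoys haven't moved. I'll hand the job in.

```bash
python3 -c "
from workcell import *
print(job_done())"
```

```text
the job is handed in; nothing more can be done
None
```

The yellow-bailed gauge stands upright and unhooked in the tray, the hook is back in its blue stand, and the job is handed in at about 22 s; no verdict was shown.

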